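Reset the length stop of a stone saw

TASK

Lift the clear hood of the bench stone saw (it has a black handle) until it comes gently to rest on its stop. Then pull up the red lock plunger of the length stop, slide the yellow sleeve to the next hole away from the blade and push the pin fully home in that hole; the plunger is stiff with stone dust and does not go home by itself. Finish with the fingers still on the knob, holding it firmly pressed down, so that I can nip up the side screw, and leave the marble strip, the drill chuck and the wax tin where they are.

Things in the scene. Friction and masses are not known exactly. Their poses are not given: they have to be found in the camera images.
- saw: Bench stone saw fixed on the bench: green tank 340 mm along its x, 210 mm along its y, deck 100 mm above the bench. Origin: centre of the underside; x runs along the length stop away from the blade, the hood's hinge lies to -y, z up. Blade across x at x = -125 mm, 30 mm proud of the deck, y -32 to 76 mm. Fence 30 mm high at y = -73 mm. Motor beyond the +x end, 140 mm high.
- hood (a joint): Angle of the clear hood in rad: 0 shut, 1.75 on its stop (10 degrees past upright); starts at 0 to 0.3. Opens up and over to the saw's -y side. Its stiff hinge keeps it where it is left; about 7 N at the handle moves it. The hood is a floorless box, 300 mm along x, 186 mm wide, 90 mm high, and shut it covers blade and length stop.
- hood_hinge (a point): Middle of the hood's hinge axis, at x 0, y -110, z 102 mm in the saw's frame. The axis runs along the saw's x. Its axes are the saw's and do not turn with the hood.
- hood_handle (a point): Centre of the hood's round black handle bar, 14 mm thick, 130 mm long along the saw's x, 42 mm off the hood's free side wall (room for one finger: open to about 40 mm). Hood shut: 232 mm from the hinge axis towards the saw's +y and 75 mm above it; it turns with the hood about that axis (on the stop it is 317 mm above the bench).
- stop_tube: Steel tube of the length stop, 30 mm square, 170 mm long, fixed on the deck along the saw's x; its place along the saw varies by 30 mm. Origin: at deck height, straight below the hole in which the pin starts; axes as the saw's. Top face 36 mm above the origin, with a row of 11 mm holes along x, 25 mm apart.
- next_hole (a point): Middle of the next hole of the tube away from the blade, at the tube's top face: 25 mm along x from the hole in which the pin starts. It stays in place.
- stop_sleeve (a joint): Position in m along the tube of the yellow sleeve (35 mm square, 60 mm long, with a steel stop plate reaching to the fence): 0 at the start, 0.025 at the next hole away from the blade (the saw's +x). Slides from -0.030 to 0.055 with a drag of 2 N, only while the pin is out of its hole.
- lock_pin (a joint): Height in m of the lock plunger: 0 with the pin fully home (knob seated on the plunger barrel), growing as it is pulled straight up, 0.016 at most. The 9 mm pin has a round nose and is clear of the hole from 0.011 up. It stays where it is left: about 4 N pull it up or push it down, and a push beyond that presses the knob on the barrel. Between holes it cannot go below 0.011.
- pin_knob (a point): Centre of the round red knob of the lock plunger: 28 mm across, 24 mm high, upright on top of the sleeve. With the pin home it lies 67.5 mm above the deck and 29 mm above the sleeve's top, on a barrel 19 mm across. It moves with the sleeve and with the pin.
- marble_strip: Loose white marble strip, 80 x 40 x 24 mm, lying on the deck against the fence between blade and stop. Origin: centre of its underside. Bystander.
- drill_chuck: Loose dark steel drill chuck, 43 mm across, 85 mm high, standing on the bench to the right. Origin: centre of its underside. Bystander.
- wax_tin: Loose round tin with a blue label, 72 mm across, 75 mm high, standing on the bench to the left. Origin: centre of its underside. Bystander.

How it is judged (in metres and radians):
On the way, in this order (a step that is already met when the one before it is completed fails the run):
1. the hood is lifted onto its stop (value of joint hood above 1.69 rad), for 0.2 s.
2. the plunger is pulled up clear of its hole (value of joint lock_pin above 0.0105 m), for 0.05 s.
3. the pin is home in the next hole away from the blade (value of joint lock_pin below 0.0015 m and value of joint stop_sleeve between 0.022 and 0.028 m), for 0.2 s.
At the end, for the whole second after the job is handed in: The hood is on its stop (joint above 1.65), the sleeve is at the next hole away from the blade (0.025 within 3 mm), the pin is fully home (below 1.5 mm), the fingers are on the knob (more than 2 N) and keep it pressed down on its barrel with more than 1.5 N, all through the last second (all of step 3 and value of joint hood above 1.65 rad and contact force between the fingers and lock_pin above 2 N and contact force between lock_pin and plunger_barrel above 1.5 N); the arm keeps its last pose, push and grip.
It fails at once if the hood is banged onto its stop (faster than 0.8 rad/s over the last 0.15 rad) (value of joint hood above 1.6 rad and velocity of joint hood above 0.8 rad/s).
It fails at once if the hood is let fall (closing faster than 1.2 rad/s) (velocity of joint hood below -1.2 rad/s).
It fails at once if the marble strip is moved more than 15 mm (distance of marble_strip from where it was at the start of the episode above 0.015 m).
It fails at once if the drill chuck is moved more than 20 mm (distance of drill_chuck from where it was at the start of the episode above 0.02 m).
It fails at once if the wax tin is moved more than 20 mm (distance of wax_tin from where it was at the start of the episode above 0.02 m).
It also fails if it takes over 61 s, if anything falls off the work surface, if the arm or the gripper's body presses on something with over 40 N, if the wrist force passes 120 N, or if a joint passes its speed limit or range.

ROBOT

A 6-joint arm with a two-finger parallel gripper is mounted at the origin on the work surface. World frame = base frame: x ahead of the robot, y to its left, z up, the work surface at z = 0. Lengths are in mm, angles in rad, forces in N, time in s.
With the tool pointing down it reaches from about 425 to 950 mm from the base axis. Payload 14.7 kg.
Tool frame: the origin (TCP) lies between the finger pads; the fingertips stand 19 mm ahead of it and the grasp point (between the pads) is the TCP; z points along the fingers, x is the direction in which the jaws open and shut, and the axes are right-handed (so a half turn about z gives the same grasp; the last joint's range is limited). The gripper opens to 85 mm and grips with 20 to 120 N. Pads are 22 mm wide; open, the fingers measure 114 mm over their backs; the gripper's body (76 mm by 85 mm) begins 54 mm behind the grasp point. The pads swing forward as they close: fully open they stand 13 mm farther back than shut.
Start: joints at [-1.248, 0.48, 1.596, -0, 1.065, -0.047], TCP at [234.944, -606.048, 250.297] pointing down, gripper open.
Joint ranges: [-2.75, 2.75], [-0.82, 2.05], [0.23, 2.67], [-1.56, 4.7], [0.09, 2.69], [-2.92, 2.92]. Speed limits (rad/s): [1.89, 1.89, 2.39, 3.01, 3.01, 3.01].

INTERFACE

Orientations are given as a rotation vector (axis times angle).
In Python, from plant import * gives the robot as it stands. The module is installed in compiled form; this text tells all that it offers.
- The arm moves only by the tool servo_tool, never from a script. Its argument "moves" is a list of rows, each an object of numbers: "wx", "wy", "wz": the turn, a rotation vector about the tool's x, y, z in rad; "x", "y", "z": the shift along the tool's x, y, z in m; "gripper": the closure, from -1 (fully open) to 1 (shut). A call has 1 to 10 rows; each row is the pose to reach, as a shift and turn from the pose commanded when the call began, along the tool's axes at that moment; what a row does not reach only later rows make up. A row lasts 1/8 s, in which the tool goes at most 62.5 mm and 10.7 degrees, less where a joint would pass 70% of its speed; a pose out of reach is approached as far as the arm can. A call with a gripper value outside its range is refused whole. The fingers move at their own pace and stop on an object; the grip force is fixed at half the most. Time passes only in rows, so rows that repeat a pose let the fingers close. It gives the time, the measured TCP pose, the force and the opening at its end, in the units of the state.
- get_obs(): the state, without advancing time (a new reading comes with each control period).
- read_camera(name): name is "scene" or "top" or "wrist"; returns a dict with "frame" (420x560x3 uint8, red, green, blue), "depth" (420x560 float32, mm along the optical axis (not along the pixel's ray), 0 where there is no reading), "fx", "fy", "cx", "cy" (pixels), "rvec" (rotation vector, rad) and "tvec" (3), from world to camera coordinates, as OpenCV has them; the wrist camera has in their place "tool_from_camera" (4x4, takes a point from camera to tool coordinates, whose origin is the TCP and whose axes are the tool frame's). Camera axes: x right, y down, z forward; pixel columns grow to the right and rows downward; lengths in mm; the calibration is good to about 2 mm. A picture is of the moment at which its call begins: read the wrist's pose just before it.
- close_job(): hands the job in, once; it reports no verdict.
Trained networks look in a picture, given as the dict that the camera call returned (one of the last four; its "shot" number tells which), for a name from the list of things; names that differ only in an ending like _2 or _b are one class to them, and where a whole thing is asked for, a point or a joint stands for the part that bears it (a point fixed in the world has none). Each returns a list of dicts, best first, with "score" (0 to 1); they miss things now and then, are a little off and sometimes report something else, mostly with a low value. They report only what shows in the picture. A call takes as long as a camera call.
- regions_of(picture, thing): "pixels" (420x560 bool, what is visible of it) and "uv" ([column, row] in pixels, amid what is visible of it).
The state is a dict: "clock": time; "q": joint angles; "qd": joint speeds; "effort": joint torques, N m; "eef_pos": TCP position; "orientation": TCP orientation; "contact_force": force on the tool from outside, world axes, zero at the start; "moment": the same for the moment, N m; "gripper_width": finger opening in mm.
Only numpy, scipy, OpenCV 4.12 (cv2) and the standard library are available. Lean on these libraries where they do the work, as an engineer would, in place of code of your own. Each camera call takes 0.05 s, during which the arm holds its last target. There are 200 camera calls.

## Working session

There is one attempt and no reset: what is moved stays moved. The work goes in short steps, Python scripts to look and compute and a tool call to move; the robot and the scene stay as the last step left them, time stands still between calls to the robot, and variables do not carry over. Pictures are saved under pics/ and viewed, about 8 in all and at most 12, crops included, and the job is handed in when it is done.

Besides the shell and the picture viewer there is one more tool, called after "Emit:" as name([rows], argument=value, ...), one row to a line, values as JSON. servo_tool: Moves the arm, as the interface text tells. Its arguments: {"type":"object","properties":{"moves":{"type":"array","items":{"type":"object","properties":{"wx":{"type":"number"},"wy":{"type":"number"},"wz":{"type":"number"},"x":{"type":"number"},"y":{"type":"number"},"z":{"type":"number"},"gripper":{"type":"number"}}}}},"required":["moves"]}

```bash
mkdir -p pics; cat > h.py <<'E'
from plant import *
import numpy as np, cv2
from scipy.spatial.transform import Rotation as R
def pts(p, mask):
    v,u=np.nonzero(mask&(p["depth"]>0)); d=p["depth"][v,u]
    c=np.c_[(u-p["cx"])/p["fx"]*d,(v-p["cy"])/p["fy"]*d,d]
    if "rvec" in p:
        M=cv2.Rodrigues(np.array(p["rvec"],float))[0]; return (c-np.array(p["tvec"]).ravel())@M
    T=np.array(p["tool_from_camera"]); t=c@T[:3,:3].T+T[:3,3]
    o=p["obs"]; return t@R.from_rotvec(o["orientation"]).as_matrix().T+np.array(o["eef_pos"])
def cam(n):
    o=get_obs(); p=read_camera(n); p["obs"]=o; return p
def save(p,f): cv2.imwrite("pics/"+f,p["frame"][:,:,::-1])
def robust(P): return np.round(np.percentile(P,[3,50,97],axis=0),0).tolist()
E
python3 - <<'E'
from h import *
o=get_obs(); print({k:np.round(v,3).tolist() for k,v in o.items()})
a=cam("scene"); b=cam("top")
save(a,"s0.png")
save(b,"t0.png")
for n,p in (("scene",a),("top",b)):
  for t in ["saw","hood","hood_handle","stop_tube","stop_sleeve","pin_knob","marble_strip","drill_chuck","wax_tin"]:
    for r in regions_of(p,t)[:2]:
        m=r["pixels"]; P=pts(p,m)
        print(n,t,round(r["score"],2),np.round(r["uv"]),m.sum(),robust(P) if len(P) else None)
E
```

```text
{'clock': 0.0, 'q': [-1.248, 0.481, 1.597, -0.0, 1.065, -0.047], 'qd': [0.002, 0.0, -0.0, -0.001, -0.0, -0.0], 'effort': [0.004, -95.062, -43.018, 0.0, 0.012, -0.0], 'eef_pos': [234.808, -605.701, 249.664], 'orientation': [-2.591, 1.775, 0.002], 'contact_force': [0.274, -0.322, 0.123], 'moment': [-0.005, 0.026, 0.014], 'gripper_width': 85.461}
scene saw 0.73 [312. 220.] 10728 [[430.0, -62.0, 35.0], [685.0, 27.0, 159.0], [864.0, 143.0, 219.0]]
scene hood 0.86 [305. 198.] 6854 [[408.0, -49.0, 98.0], [617.0, 40.0, 199.0], [714.0, 174.0, 220.0]]
scene hood_handle 0.82 [303. 199.] 6555 [[418.0, -50.0, 118.0], [619.0, 38.0, 200.0], [714.0, 161.0, 220.0]]
scene drill_chuck 0.52 [137. 268.] 314 [[526.0, -461.0, 1.0], [548.0, -442.0, 38.0], [559.0, -424.0, 84.0]]
scene drill_chuck 0.42 [306. 197.] 6601 [[417.0, -50.0, 116.0], [619.0, 38.0, 200.0], [714.0, 159.0, 220.0]]
scene wax_tin 0.6 [399. 198.] 533 [[523.0, 391.0, 6.0], [562.0, 413.0, 54.0], [580.0, 450.0, 77.0]]
top saw 0.72 [259. 189.] 14179 [[401.0, -53.0, 74.0], [573.0, 56.0, 202.0], [825.0, 178.0, 223.0]]
top hood 0.91 [259. 197.] 10457 [[415.0, -45.0, 192.0], [557.0, 51.0, 208.0], [700.0, 172.0, 223.0]]
top hood_handle 0.58 [260. 198.] 10496 [[416.0, -45.0, 192.0], [557.0, 51.0, 208.0], [699.0, 171.0, 223.0]]
top drill_chuck 0.61 [442. 204.] 223 [[517.0, -451.0, 13.0], [533.0, -434.0, 46.0], [552.0, -422.0, 88.0]]
top wax_tin 0.94 [127. 214.] 715 [[509.0, 392.0, 12.0], [540.0, 417.0, 73.0], [571.0, 456.0, 80.0]]
```

View pics/s0.png

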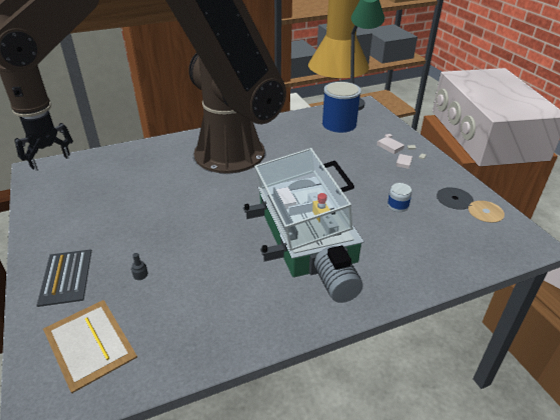

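View pics/t0.png

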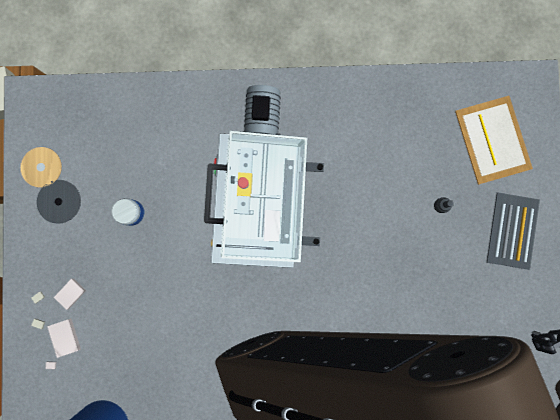

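The scene view shows the saw with its hood slightly open, handle towards the tin (world +y) at about (340,178). The top view shows the handle at (210,193) and the red knob under the glass at (243,183). The saw's x is roughly world x.

```bash
python3 - <<'E'
from h import *
p=cam("top")
m=regions_of(p,"hood")[0]["pixels"]; P=pts(p,m)
P=P[P[:,2]>180]
A=np.c_[P[:,:2],np.ones(len(P))]; w=np.ones(len(P),bool)
for _ in range(5):
    c=np.linalg.lstsq(A[w],P[w,2],rcond=None)[0]; w=abs(A@c-P[:,2])<3
print("plane",c,w.sum(),"tilt",np.arctan(np.hypot(*c[:2])))
Q=P[w]; print(cv2.minAreaRect(Q[:,:2].astype(np.float32)))
g=p["frame"].max(2); d=np.zeros_like(m); d[150:235,200:219]=g[150:235,200:219]<70
P=pts(p,d);print(d.sum(),robust(P)); P=P[P[:,2]>150]; print(len(P),robust(P)); print(cv2.minAreaRect(P[:,:2].astype(np.float32)))
# red knob
f=p["frame"].astype(int); k=(f[:,:,0]>150)&(f[:,:,1]<90)&(f[:,:,2]<90)
k[:, :232]=0;k[:,255:]=0;k[:165]=0;k[200:]=0
v,u=np.nonzero(k); print("knob px",len(u),u.mean(),v.mean(),robust(pts(p,k)))
M=cv2.Rodrigues(np.array(p["rvec"],float))[0];C=-M.T@np.array(p["tvec"]).ravel()
ray=M.T@np.array([(u.mean()-p["cx"])/p["fx"],(v.mean()-p["cy"])/p["fy"],1]);print("knob@z179",C+ray*(179.5-C[2])/ray[2],C)
o=get_obs();print(np.round(R.from_rotvec(o["orientation"]).as_matrix(),3))
cv2.imwrite("pics/t1.png",cv2.resize(p["frame"][120:280,190:340,::-1],None,fx=3.7,fy=3.7,interpolation=cv2.INTER_CUBIC))
E
```

```text
plane [1.48430413e-02 1.61898478e-01 1.91902295e+02] 7786 tilt 0.1611673781288117
((559.1949462890625, 64.61628723144531), (229.8640899658203, 304.0066223144531), 85.04682159423828)
306 [[498.0, 156.0, 214.0], [547.0, 177.0, 219.0], [635.0, 187.0, 225.0]]
306 [[498.0, 156.0, 214.0], [547.0, 177.0, 219.0], [635.0, 187.0, 225.0]]
((567.2882080078125, 171.85983276367188), (33.905906677246094, 142.27334594726562), 88.85285949707031)
knob px 1 238.0 183.0 [[590.0, 107.0, 218.0], [590.0, 107.0, 218.0], [590.0, 107.0, 218.0]]
knob@z179 [594.77487762 110.33953033 179.5       ] [ 447.96391094   -5.32456444 1376.82950016]
[[ 0.361 -0.932  0.   ]
 [-0.932 -0.361  0.   ]
 [ 0.    -0.    -1.   ]]
```

View pics/t1.png

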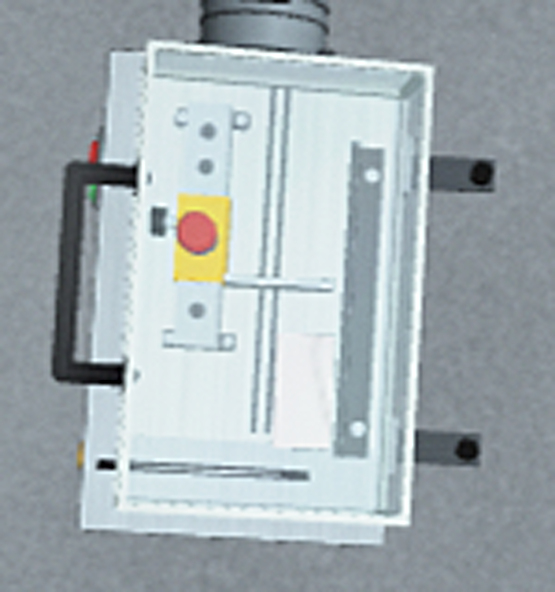

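The crop shows the bar running from about (78,165) to (63,372) in the crop, the sleeve and knob at (197,232), and the hood with its motor side up. Tilt ≈ 0.16 rad, yaw ≈ -0.09 rad.

```bash
cat >> h.py <<'E'
def ray(p,u,v,z):
    M=cv2.Rodrigues(np.array(p["rvec"],float))[0];C=-M.T@np.array(p["tvec"]).ravel()
    r=M.T@np.array([(u-p["cx"])/p["fx"],(v-p["cy"])/p["fy"],1]); return C+r*(z-C[2])/r[2]
def rel(target,yaw_x=None):
    """shift (m) and wz in the current tool frame to reach a world point, tool x heading yaw_x"""
    o=get_obs(); M=R.from_rotvec(o["orientation"]).as_matrix()
    s=M.T@(np.array(target)-o["eef_pos"])/1000; w=None
    if yaw_x is not None:
        d=M.T@np.array([np.cos(yaw_x),np.sin(yaw_x),0]); w=np.arctan2(d[1],d[0])
    return np.round(s,4).tolist(), w
E
python3 - <<'E'
from h import *
p=cam("top")
c=lambda x,y:(190+x/3.7-.4,120+y/3.7-.4)
a=ray(p,*c(78,170),217);b=ray(p,*c(63,372),217);print("bar",a,b,np.linalg.norm(a-b))
m=(a+b)/2; yaw=np.arctan2(*(a-b)[[1,0]]);print("yaw",yaw)
yaw=-0.088
th=.161; h=232*np.cos(th)-75*np.sin(th); hz=102+232*np.sin(th)+75*np.cos(th)
Y=np.array([-np.sin(yaw),np.cos(yaw)]);X=np.array([np.cos(yaw),np.sin(yaw)])
hin=m[:2]-Y*h; org=hin+110*Y; print("handle",m,hz,"hinge",hin,"saw",org)
k=ray(p,*c(197,232),179.5); print("knob",k,"in saw",(k[:2]-org)@X,(k[:2]-org)@Y)
for t in ([420,-420,345],[530,-100,345],[*m[:2],300]): print(t,rel(t,yaw-np.pi/2))
E
```

```text
bar [634.26016912 171.29006144 217.        ] [503.44481812 183.5893327  217.        ] 131.3922681577815
yaw -0.09374451268257711
handle [568.85249362 177.43969707 217.        ] 213.22090251381238 hinge [549.78317384 -38.69746282] saw [559.45068503  70.87689197]
knob [596.14701477  98.32855186 179.5       ] in saw 34.141703870934656 30.570546358101954
[420, -420, 345] ([-0.1066, -0.2398, -0.0947], np.float64(0.45783427609612165))
[530, -100, 345] ([-0.3652, -0.458, -0.0947], np.float64(0.45783427609612165))
[np.float64(568.8524936175972), np.float64(177.43969707056777), 300] ([-0.6098, -0.5945, -0.0497], np.float64(0.45783427609612165))
```

Emit:
servo_tool([
  {"x": -0.03,"y": -0.06,"z": -0.04,"wz": 0.1,"gripper": 0.0},
  {"x": -0.06,"y": -0.12,"z": -0.09,"wz": 0.2,"gripper": 0.0},
  {"x": -0.09,"y": -0.18,"z": -0.095,"wz": 0.3,"gripper": 0.0},
  {"x": -0.12,"y": -0.24,"z": -0.095,"wz": 0.4,"gripper": 0.0},
  {"x": -0.16,"y": -0.28,"z": -0.095,"wz": 0.458,"gripper": 0.0},
  {"x": -0.2,"y": -0.32,"z": -0.095,"wz": 0.458,"gripper": 0.0},
  {"x": -0.25,"y": -0.36,"z": -0.095,"wz": 0.458,"gripper": 0.0},
  {"x": -0.3,"y": -0.4,"z": -0.095,"wz": 0.458,"gripper": 0.0},
  {"x": -0.34,"y": -0.43,"z": -0.095,"wz": 0.458,"gripper": 0.0},
  {"x": -0.38,"y": -0.46,"z": -0.095,"wz": 0.458,"gripper": 0.0},
])

```text
invalid input at $.moves[0]: expected keys wx, wy, wz, x, y, z, gripper
```

```bash
python3 - <<'E'
from h import *
o=get_obs();print({k:np.round(v,3).tolist() for k,v in o.items()})
print(rel([568.85,177.4,300],-.09-np.pi/2))
E
```

```text
{'clock': 1.15, 'q': [-1.248, 0.48, 1.596, -0.0, 1.065, -0.047], 'qd': [0.0, -0.002, -0.0, -0.0, -0.002, -0.001], 'effort': [-0.004, -95.053, -43.065, 0.0, 0.002, -0.0], 'eef_pos': [234.942, -606.042, 250.273], 'orientation': [2.592, -1.775, -0.0], 'contact_force': [0.176, -0.397, 0.069], 'moment': [-0.037, 0.014, -0.009], 'gripper_width': 85.056}
([-0.6098, -0.5945, -0.0497], np.float64(0.45983427609572824))
```

All keys needed.

Emit:
servo_tool([
  {"wx": 0,"wy": 0,"x": -0.03,"y": -0.06,"z": -0.04,"wz": 0.1,"gripper": 0.0},
  {"wx": 0,"wy": 0,"x": -0.06,"y": -0.12,"z": -0.09,"wz": 0.2,"gripper": 0.0},
  {"wx": 0,"wy": 0,"x": -0.09,"y": -0.18,"z": -0.095,"wz": 0.3,"gripper": 0.0},
  {"wx": 0,"wy": 0,"x": -0.12,"y": -0.24,"z": -0.095,"wz": 0.4,"gripper": 0.0},
  {"wx": 0,"wy": 0,"x": -0.16,"y": -0.28,"z": -0.095,"wz": 0.458,"gripper": 0.0},
  {"wx": 0,"wy": 0,"x": -0.2,"y": -0.32,"z": -0.095,"wz": 0.458,"gripper": 0.0},
  {"wx": 0,"wy": 0,"x": -0.25,"y": -0.36,"z": -0.095,"wz": 0.458,"gripper": 0.0},
  {"wx": 0,"wy": 0,"x": -0.3,"y": -0.4,"z": -0.095,"wz": 0.458,"gripper": 0.0},
  {"wx": 0,"wy": 0,"x": -0.34,"y": -0.43,"z": -0.095,"wz": 0.458,"gripper": 0.0},
  {"wx": 0,"wy": 0,"x": -0.38,"y": -0.46,"z": -0.095,"wz": 0.458,"gripper": 0.0},
])

```text
clock: 2.4
eef_pos: [525.2, -89.3, 345.5]
orientation: [-2.121, 2.317, -0.001]
contact_force: [1.6, -1.3, 0.5]
gripper_width: 42.8
```

```bash
python3 - <<'E'
from h import *
o=get_obs();print({k:np.round(v,3).tolist() for k,v in o.items()})
print(rel([568.85,177.4,300],-.09-np.pi/2))
E
```

```text
{'clock': 2.4, 'q': [-0.225, 0.226, 1.74, -0.0, 1.175, 1.434], 'qd': [0.944, 0.047, -0.061, 0.001, 0.01, 0.937], 'effort': [-11.895, -74.524, -43.338, 0.026, 0.498, -3.133], 'eef_pos': [525.226, -89.256, 345.502], 'orientation': [-2.121, 2.317, -0.001], 'contact_force': [1.608, -1.277, 0.516], 'moment': [-0.007, -0.034, 0.041], 'gripper_width': 42.821}
([-0.2695, -0.0199, 0.0455], np.float64(0.0016804591109622472))
```

Emit:
servo_tool([
  {"wx": 0,"wy": 0,"wz": 0,"x": -0.05,"y": -0.005,"z": 0,"gripper": 0.05},
  {"wx": 0,"wy": 0,"wz": 0,"x": -0.1,"y": -0.01,"z": 0,"gripper": 0.05},
  {"wx": 0,"wy": 0,"wz": 0,"x": -0.15,"y": -0.013,"z": 0,"gripper": 0.05},
  {"wx": 0,"wy": 0,"wz": 0,"x": -0.2,"y": -0.016,"z": 0.0,"gripper": 0.05},
  {"wx": 0,"wy": 0,"wz": 0,"x": -0.25,"y": -0.0185,"z": 0.02,"gripper": 0.05},
  {"wx": 0,"wy": 0,"wz": 0,"x": -0.266,"y": -0.0185,"z": 0.04,"gripper": 0.05},
  {"wx": 0,"wy": 0,"wz": 0,"x": -0.266,"y": -0.0185,"z": 0.045,"gripper": 0.05},
  {"wx": 0,"wy": 0,"wz": 0,"x": -0.266,"y": -0.0185,"z": 0.045,"gripper": 0.05},
])

```text
clock: 3.4
eef_pos: [566.6, 171.6, 300.4]
orientation: [2.121, -2.317, -0.0]
contact_force: [0.3, -0.0, 0.2]
gripper_width: 40.6
```

```bash
python3 - <<'E'
from h import *
o=get_obs();print({k:np.round(v,3).tolist() for k,v in o.items()})
p=cam("wrist"); save(p,"w0.png")
for z in (213,): print(rel([568.85,177.4,z],-.09-np.pi/2))
g=p["frame"].max(2); P=pts(p,g<60); print(robust(P))
s=P[(P[:,2]>195)&(P[:,2]<228)&(P[:,0]>520)&(P[:,0]<620)]; print(len(s),robust(s), cv2.minAreaRect(s[:,:2].astype(np.float32)) if len(s)>9 else 0)
E
```

```text
{'clock': 3.4, 'q': [0.243, 0.352, 1.673, -0.0, 1.116, 1.902], 'qd': [-0.01, -0.014, -0.01, 0.002, 0.006, 0.003], 'effort': [1.459, -81.313, -43.565, 0.089, -0.221, 0.032], 'eef_pos': [566.643, 171.55, 300.369], 'orientation': [2.121, -2.317, -0.0], 'contact_force': [0.329, -0.025, 0.187], 'moment': [-0.016, -0.028, 0.009], 'gripper_width': 40.646}
([-0.0062, -0.0014, 0.0878], np.float64(0.0011513368718728924))
[[551.0, 115.0, 217.0], [578.0, 172.0, 361.0], [616.0, 227.0, 383.0]]
2218 [[524.0, 172.0, 217.0], [575.0, 180.0, 220.0], [618.0, 188.0, 221.0]] ((570.0654907226562, 163.49497985839844), (46.14081573486328, 103.7129135131836), 85.25460052490234)
```

View pics/w0.png

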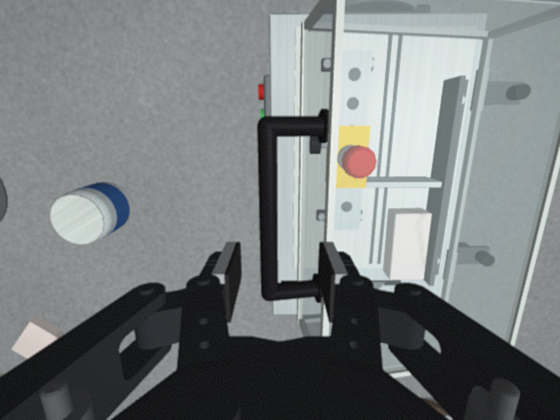

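Emit:
servo_tool([
  {"wx": 0,"wy": 0,"wz": 0,"x": -0.008,"y": 0,"z": 0.02,"gripper": 0.18},
  {"wx": 0,"wy": 0,"wz": 0,"x": -0.008,"y": 0,"z": 0.045,"gripper": 0.18},
  {"wx": 0,"wy": 0,"wz": 0,"x": -0.008,"y": 0,"z": 0.065,"gripper": 0.18},
  {"wx": 0,"wy": 0,"wz": 0,"x": -0.008,"y": 0,"z": 0.08,"gripper": 0.18},
  {"wx": 0,"wy": 0,"wz": 0,"x": -0.008,"y": 0,"z": 0.087,"gripper": 0.18},
  {"wx": 0,"wy": 0,"wz": 0,"x": -0.008,"y": 0,"z": 0.087,"gripper": 0.18},
])

```text
clock: 4.2
eef_pos: [567.6, 179.9, 213.4]
orientation: [-2.121, 2.318, 0.0]
contact_force: [-0.2, -0.3, 0.4]
gripper_width: 34.9
```

```bash
python3 - <<'E'
from h import *
p=cam("wrist"); save(p,"w1.png")
E
```

```text
(no output)
```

View pics/w1.png

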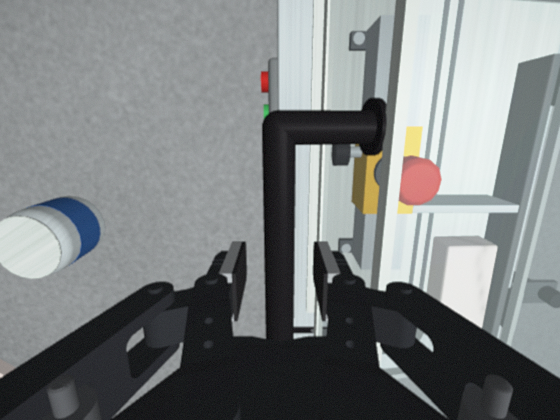

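The bar runs at column about 279, centred between the pads (240 and 318), and both fingers are clear. Closing.

Emit:
servo_tool([
  {"wx": 0,"wy": 0,"wz": 0,"x": 0,"y": 0,"z": 0,"gripper": 1},
  {"wx": 0,"wy": 0,"wz": 0,"x": 0,"y": 0,"z": 0,"gripper": 1},
  {"wx": 0,"wy": 0,"wz": 0,"x": 0,"y": 0,"z": 0,"gripper": 1},
  {"wx": 0,"wy": 0,"wz": 0,"x": 0,"y": 0,"z": 0,"gripper": 1},
])

```text
clock: 4.75
eef_pos: [567.8, 180.3, 213.6]
orientation: [-2.121, 2.316, -0.001]
contact_force: [2.1, 1.8, 1.8]
gripper_width: 12.0
```

```bash
python3 - <<'E'
from h import *
th0=.161; r=np.hypot(232,75); a0=np.arctan2(75,232)
# arc: tool x = -saw y, tool z = down
f=lambda t:np.array([-r*np.cos(a0+t), -r*np.sin(a0+t)])
n=40
ths=np.r_[np.linspace(th0,1.55,18)[1:],1.6,1.65,1.7,1.74,1.77]
prev=f(th0)
for i,t in enumerate(ths):
    d=f(t)-f(ths[i//8*8-1] if i>=8 else th0); print(i,round(t,3),np.round(d/1000,4))
E
```

```text
0 0.243 [ 0.0098 -0.0173]
1 0.324 [ 0.021  -0.0338]
2 0.406 [ 0.0335 -0.0493]
3 0.488 [ 0.0472 -0.0638]
4 0.57 [ 0.062 -0.077]
5 0.651 [ 0.0779 -0.0891]
6 0.733 [ 0.0947 -0.0997]
7 0.815 [ 0.1124 -0.109 ]
8 0.896 [ 0.0183 -0.0078]
9 0.978 [ 0.0372 -0.0141]
10 1.06 [ 0.0566 -0.0188]
11 1.141 [ 0.0762 -0.0219]
12 1.223 [ 0.0961 -0.0234]
13 1.305 [ 0.116  -0.0233]
14 1.387 [ 0.1359 -0.0216]
15 1.468 [ 0.1555 -0.0182]
16 1.55 [0.0193 0.0049]
17 1.6 [0.0309 0.0087]
18 1.65 [0.0423 0.0131]
19 1.7 [0.0534 0.0181]
20 1.74 [0.0621 0.0224]
21 1.77 [0.0686 0.0259]
```

Emit:
servo_tool([
  {"wx": 0,"wy": 0,"wz": 0,"x": 0.0098,"y": 0,"z": -0.0173,"gripper": 1},
  {"wx": 0,"wy": 0,"wz": 0,"x": 0.021,"y": 0,"z": -0.0338,"gripper": 1},
  {"wx": 0,"wy": 0,"wz": 0,"x": 0.0335,"y": 0,"z": -0.0493,"gripper": 1},
  {"wx": 0,"wy": 0,"wz": 0,"x": 0.0472,"y": 0,"z": -0.0638,"gripper": 1},
  {"wx": 0,"wy": 0,"wz": 0,"x": 0.062,"y": 0,"z": -0.077,"gripper": 1},
  {"wx": 0,"wy": 0,"wz": 0,"x": 0.0779,"y": 0,"z": -0.0891,"gripper": 1},
  {"wx": 0,"wy": 0,"wz": 0,"x": 0.0947,"y": 0,"z": -0.0997,"gripper": 1},
  {"wx": 0,"wy": 0,"wz": 0,"x": 0.1124,"y": 0,"z": -0.109,"gripper": 1},
])

```text
clock: 5.75
eef_pos: [558.5, 69.9, 324.5]
orientation: [-2.118, 2.313, 0.0]
contact_force: [1.0, 14.9, 16.5]
gripper_width: 11.6
```

Emit:
servo_tool([
  {"wx": 0,"wy": 0,"wz": 0,"x": 0.0183,"y": 0,"z": -0.009,"gripper": 1},
  {"wx": 0,"wy": 0,"wz": 0,"x": 0.0372,"y": 0,"z": -0.016,"gripper": 1},
  {"wx": 0,"wy": 0,"wz": 0,"x": 0.0566,"y": 0,"z": -0.021,"gripper": 1},
  {"wx": 0,"wy": 0,"wz": 0,"x": 0.0762,"y": 0,"z": -0.024,"gripper": 1},
  {"wx": 0,"wy": 0,"wz": 0,"x": 0.0961,"y": 0,"z": -0.0254,"gripper": 1},
  {"wx": 0,"wy": 0,"wz": 0,"x": 0.116,"y": 0,"z": -0.0253,"gripper": 1},
  {"wx": 0,"wy": 0,"wz": 0,"x": 0.1359,"y": 0,"z": -0.0236,"gripper": 1},
  {"wx": 0,"wy": 0,"wz": 0,"x": 0.15,"y": 0,"z": -0.021,"gripper": 1},
])

```text
clock: 6.75
eef_pos: [545.2, -81.8, 344.0]
orientation: [-2.119, 2.316, -0.002]
contact_force: [5.5, 3.4, 5.3]
gripper_width: 11.8
```

```bash
python3 - <<'E'
from h import *
print(get_obs()["contact_force"],get_obs()["eef_pos"])
print(rel([568.85-.088*0,177.4,300],-.09-np.pi/2))
E
```

```text
[5.50471139 3.35119203 5.27733192] [545.19096023 -81.75943988 343.9838371 ]
([-0.2602, -0.0005, 0.0441], np.float64(0.0014067580604663343))
```

Emit:
servo_tool([
  {"wx": 0,"wy": 0,"wz": 0,"x": 0.0096,"y": 0,"z": 0.002,"gripper": 1},
  {"wx": 0,"wy": 0,"wz": 0,"x": 0.019,"y": 0,"z": 0.0044,"gripper": 1},
  {"wx": 0,"wy": 0,"wz": 0,"x": 0.0284,"y": 0,"z": 0.0071,"gripper": 1},
  {"wx": 0,"wy": 0,"wz": 0,"x": 0.0376,"y": 0,"z": 0.0102,"gripper": 1},
  {"wx": 0,"wy": 0,"wz": 0,"x": 0.0468,"y": 0,"z": 0.0138,"gripper": 1},
  {"wx": 0,"wy": 0,"wz": 0,"x": 0.0557,"y": 0,"z": 0.0177,"gripper": 1},
  {"wx": 0,"wy": 0,"wz": 0,"x": 0.0634,"y": 0,"z": 0.0213,"gripper": 1},
  {"wx": 0,"wy": 0,"wz": 0,"x": 0.0688,"y": 0,"z": 0.0241,"gripper": 1},
  {"wx": 0,"wy": 0,"wz": 0,"x": 0.073,"y": 0,"z": 0.026,"gripper": 1},
  {"wx": 0,"wy": 0,"wz": 0,"x": 0.073,"y": 0,"z": 0.026,"gripper": 1},
])

```text
clock: 8.0
eef_pos: [539.1, -150.8, 318.7]
orientation: [-2.117, 2.313, 0.003]
contact_force: [5.4, 28.9, 20.3]
gripper_width: 11.6
```

Emit:
servo_tool([
  {"wx": 0,"wy": 0,"wz": 0,"x": -0.001,"y": 0,"z": 0,"gripper": 1},
  {"wx": 0,"wy": 0,"wz": 0,"x": -0.001,"y": 0,"z": 0,"gripper": 0.2},
  {"wx": 0,"wy": 0,"wz": 0,"x": -0.001,"y": 0,"z": 0,"gripper": 0.0},
  {"wx": 0,"wy": 0,"wz": 0,"x": -0.001,"y": 0,"z": 0,"gripper": 0.0},
  {"wx": 0,"wy": 0,"wz": 0,"x": -0.001,"y": 0,"z": -0.02,"gripper": 0},
  {"wx": 0,"wy": 0,"wz": 0,"x": -0.001,"y": 0,"z": -0.05,"gripper": 0},
  {"wx": 0,"wy": 0,"wz": 0,"x": -0.001,"y": 0,"z": -0.09,"gripper": 0},
  {"wx": 0,"wy": 0,"wz": 0,"x": -0.001,"y": 0,"z": -0.09,"gripper": 0},
])

```text
clock: 9.0
eef_pos: [539.0, -153.5, 410.1]
orientation: [-2.12, 2.316, -0.006]
contact_force: [0.0, 0.2, 0.2]
gripper_width: 43.2
```

```bash
python3 - <<'E'
from h import *
p=cam("scene"); q=cam("top")
for n,p in (("scene",p),("top",q)):
  for t in ["hood","pin_knob","stop_sleeve"]:
    for r in regions_of(p,t)[:1]:
        P=pts(p,r["pixels"]); print(n,t,round(r["score"],2),r["uv"],len(P),robust(P))
  f=p["frame"].astype(int); k=(f[:,:,0]>130)&(f[:,:,1]<.5*f[:,:,0])&(f[:,:,2]<.5*f[:,:,0]); P=pts(p,k); w=(P[:,2]>150)&(P[:,2]<200)&(abs(P[:,0]-596)<50)&(abs(P[:,1]-98)<50); print("red",w.sum(),robust(P[w]) if w.any() else 0)
print(get_obs()["eef_pos"],rel([596,98.5,270],-.088-np.pi/2))
save(q,"t2.png")
E
```

```text
scene hood 0.97 [256.0, 201.5] 4380 [[408.0, -163.0, 104.0], [658.0, -119.0, 273.0], [700.0, -68.0, 319.0]]
scene stop_sleeve 0.96 [316.7, 207.5] 506 [[564.0, 14.0, 105.0], [582.0, 82.0, 133.0], [624.0, 124.0, 178.0]]
red 40 [[589.0, 88.0, 174.0], [601.0, 97.0, 178.0], [611.0, 107.0, 180.0]]
top hood 0.55 [315.6, 191.8] 4419 [[404.0, -147.0, 102.0], [569.0, -78.0, 277.0], [693.0, -37.0, 293.0]]
top stop_sleeve 0.97 [246.1, 187.4] 430 [[561.0, 23.0, 114.0], [590.0, 93.0, 140.0], [625.0, 125.0, 182.0]]
red 89 [[585.0, 88.0, 174.0], [597.0, 99.0, 180.0], [609.0, 110.0, 184.0]]
[ 537.78287229 -152.95137492  406.59396601] ([-0.2556, -0.036, 0.1366], np.float64(-0.00028517478026645346))
```

View pics/t2.png

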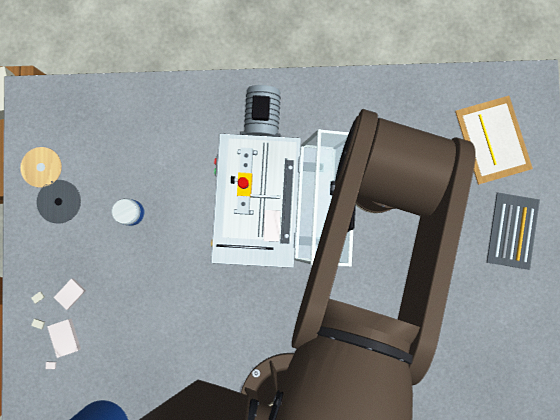

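Emit:
servo_tool([
  {"wx": 0,"wy": 0,"wz": 0,"x": -0.05,"y": -0.007,"z": 0,"gripper": -0.2},
  {"wx": 0,"wy": 0,"wz": 0,"x": -0.1,"y": -0.014,"z": 0,"gripper": -0.2},
  {"wx": 0,"wy": 0,"wz": 0,"x": -0.15,"y": -0.021,"z": 0,"gripper": -0.2},
  {"wx": 0,"wy": 0,"wz": 0,"x": -0.2,"y": -0.028,"z": 0,"gripper": -0.2},
  {"wx": 0,"wy": 0,"wz": 0,"x": -0.245,"y": -0.036,"z": 0.03,"gripper": -0.2},
  {"wx": 0,"wy": 0,"wz": 0,"x": -0.2556,"y": -0.037,"z": 0.08,"gripper": -0.2},
  {"wx": 0,"wy": 0,"wz": 0,"x": -0.2556,"y": -0.037,"z": 0.12,"gripper": -0.2},
  {"wx": 0,"wy": 0,"wz": 0,"x": -0.2556,"y": -0.037,"z": 0.137,"gripper": -0.2},
  {"wx": 0,"wy": 0,"wz": 0,"x": -0.2556,"y": -0.037,"z": 0.137,"gripper": -0.2},
])

```text
clock: 10.52
eef_pos: [597.1, 98.1, 269.8]
orientation: [2.12, -2.317, -0.001]
contact_force: [-0.3, -0.0, 0.4]
gripper_width: 51.2
```

```bash
python3 - <<'E'
from h import *
def red(p):
  f=p["frame"].astype(int); k=(f[:,:,0]>110)&(f[:,:,1]<.5*f[:,:,0])&(f[:,:,2]<.5*f[:,:,0]); P=pts(p,k); w=(P[:,2]>150)&(P[:,2]<190)&(abs(P[:,0]-596)<50)&(abs(P[:,1]-98)<50); P=P[w]
  t=P[P[:,2]>np.median(P[:,2])-4]; c,r=cv2.minEnclosingCircle(t[:,:2].astype(np.float32)); print("red",len(P),robust(P),"circ",c,r); return c
p=cam("wrist"); save(p,"w2.png"); c=red(p); t=cam("top"); red(t); s=cam("scene")
for q in (t,s):
  r=regions_of(q,"hood")[0]; P=pts(q,r["pixels"]); print("hood",r["score"],robust(P))
  Q=P@np.array([[.996,.088,0],[-.088,.996,0],[0,0,1]]).T if 0 else np.c_[P[:,0]*.996-P[:,1]*.088,P[:,0]*.088+P[:,1]*.996,P[:,2]]
  print("saw-yz max z", np.percentile(Q[:,2],99), robust(Q))
o=get_obs();print(o["eef_pos"],R.from_rotvec(o["orientation"]).as_matrix()[:,2]);print(rel([*c,167],-.088-np.pi/2))
E
```

```text
red 864 [[587.0, 89.0, 176.0], [599.0, 100.0, 179.0], [610.0, 111.0, 180.0]] circ (598.4607543945312, 100.90316009521484) 13.440083503723145
red 8 [[584.0, 89.0, 167.0], [587.0, 92.0, 177.0], [590.0, 98.0, 181.0]] circ (586.923828125, 93.28952026367188) 5.460274696350098
hood 0.68 [[403.0, -157.0, 103.0], [544.0, -99.0, 280.0], [691.0, -41.0, 323.0]]
saw-yz max z 324.9889204117156 [[409.0, -107.0, 103.0], [551.0, -50.0, 280.0], [697.0, 5.0, 323.0]]
hood 0.57 [[408.0, -163.0, 102.0], [656.0, -119.0, 273.0], [700.0, -68.0, 318.0]]
saw-yz max z 322.3392794697555 [[416.0, -110.0, 102.0], [664.0, -64.0, 273.0], [705.0, -10.0, 318.0]]
[598.12982087  98.24141595 271.84307028] [ 2.40156004e-03  2.91304070e-04 -9.99997074e-01]
([-0.0026, 0.0002, 0.1048], np.float64(-0.0005181501235475936))
```

View pics/w2.png

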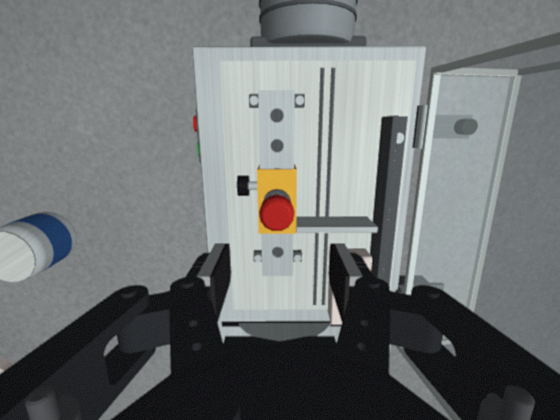

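The knob is at (277,212), centred between the jaws. The hood is open on the right, and the marble strip is partly visible at (370,262). Descending.

Emit:
servo_tool([
  {"wx": 0,"wy": 0,"wz": 0,"x": -0.0024,"y": 0,"z": 0.03,"gripper": -0.2},
  {"wx": 0,"wy": 0,"wz": 0,"x": -0.0024,"y": 0,"z": 0.06,"gripper": -0.2},
  {"wx": 0,"wy": 0,"wz": 0,"x": -0.0024,"y": 0,"z": 0.085,"gripper": -0.2},
  {"wx": 0,"wy": 0,"wz": 0,"x": -0.0024,"y": 0,"z": 0.1,"gripper": -0.2},
  {"wx": 0,"wy": 0,"wz": 0,"x": -0.0024,"y": 0,"z": 0.102,"gripper": -0.2},
  {"wx": 0,"wy": 0,"wz": 0,"x": -0.0024,"y": 0,"z": 0.102,"gripper": -0.2},
])

```text
clock: 11.52
eef_pos: [598.1, 100.8, 169.2]
orientation: [-2.121, 2.317, -0.001]
contact_force: [1.0, 0.5, -0.2]
gripper_width: 51.2
```

Emit:
servo_tool([
  {"wx": 0,"wy": 0,"wz": 0,"x": 0,"y": 0,"z": 0,"gripper": 0.2},
  {"wx": 0,"wy": 0,"wz": 0,"x": 0,"y": 0,"z": 0,"gripper": 1},
  {"wx": 0,"wy": 0,"wz": 0,"x": 0,"y": 0,"z": 0,"gripper": 1},
  {"wx": 0,"wy": 0,"wz": 0,"x": 0,"y": 0,"z": 0,"gripper": 1},
  {"wx": 0,"wy": 0,"wz": 0,"x": 0,"y": 0,"z": 0,"gripper": 1},
])

```text
clock: 12.15
eef_pos: [598.1, 100.6, 169.4]
orientation: [-2.121, 2.316, -0.002]
contact_force: [-0.9, -1.8, 8.1]
gripper_width: 26.3
```

Emit:
servo_tool([
  {"wx": 0,"wy": 0,"wz": 0,"x": 0,"y": 0,"z": -0.004,"gripper": 1},
  {"wx": 0,"wy": 0,"wz": 0,"x": 0,"y": 0,"z": -0.008,"gripper": 1},
  {"wx": 0,"wy": 0,"wz": 0,"x": 0,"y": 0,"z": -0.012,"gripper": 1},
  {"wx": 0,"wy": 0,"wz": 0,"x": 0,"y": 0,"z": -0.0145,"gripper": 1},
  {"wx": 0,"wy": 0,"wz": 0,"x": 0,"y": 0,"z": -0.0145,"gripper": 1},
  {"wx": 0,"wy": 0,"wz": 0,"x": 0,"y": 0,"z": -0.0145,"gripper": 1},
])

```text
clock: 12.9
eef_pos: [597.6, 100.6, 183.1]
orientation: [-2.121, 2.317, -0.0]
contact_force: [-0.3, -5.7, 2.6]
gripper_width: 26.2
```

```bash
cat >> h.py <<'E'
def red(p,lo=150,hi=205):
  f=p["frame"].astype(int); k=(f[:,:,0]>110)&(f[:,:,1]<.5*f[:,:,0])&(f[:,:,2]<.5*f[:,:,0]); P=pts(p,k); w=(P[:,2]>lo)&(P[:,2]<hi)&(abs(P[:,0]-606)<60)&(abs(P[:,1]-98)<50); P=P[w]
  print("red",len(P),robust(P) if len(P) else 0)
E
python3 - <<'E'
from h import *
red(cam("scene"));red(cam("wrist"));o=get_obs();print(o["eef_pos"],o["contact_force"],o["gripper_width"])
E
```

```text
red 39 [[589.0, 88.0, 179.0], [603.0, 99.0, 191.0], [610.0, 111.0, 194.0]]
red 2579 [[588.0, 89.0, 188.0], [600.0, 100.0, 192.0], [610.0, 112.0, 194.0]]
[597.61445727 100.63097326 183.00879389] [-0.73493112 -5.13323268  3.22082756] 26.54540267520426
```

Emit:
servo_tool([
  {"wx": 0,"wy": 0,"wz": 0,"x": 0,"y": -0.006,"z": 0,"gripper": 1},
  {"wx": 0,"wy": 0,"wz": 0,"x": 0,"y": -0.012,"z": 0,"gripper": 1},
  {"wx": 0,"wy": 0,"wz": 0,"x": 0,"y": -0.018,"z": 0,"gripper": 1},
  {"wx": 0,"wy": 0,"wz": 0,"x": 0,"y": -0.024,"z": 0,"gripper": 1},
  {"wx": 0,"wy": 0,"wz": 0,"x": 0,"y": -0.025,"z": 0,"gripper": 1},
  {"wx": 0,"wy": 0,"wz": 0,"x": 0,"y": -0.025,"z": 0,"gripper": 1},
])

```text
clock: 13.75
eef_pos: [622.6, 98.5, 182.8]
orientation: [-2.121, 2.317, -0.0]
contact_force: [0.7, -5.6, -0.0]
gripper_width: 26.3
```

```bash
python3 - <<'E'
from h import *
red(cam("scene"));red(cam("wrist"));o=get_obs();print(o["eef_pos"],o["contact_force"],o["gripper_width"])
E
```

```text
red 43 [[614.0, 88.0, 171.0], [626.0, 95.0, 190.0], [636.0, 107.0, 194.0]]
red 2538 [[613.0, 87.0, 189.0], [625.0, 98.0, 192.0], [635.0, 109.0, 193.0]]
[622.58333516  98.48656444 182.77404293] [ 1.59268164 -4.71152326 -0.55436389] 26.497890006388655
```

Moved 25.0 mm. Press down.

Emit:
servo_tool([
  {"wx": 0,"wy": 0,"wz": 0,"x": 0,"y": 0,"z": 0.003,"gripper": 1},
  {"wx": 0,"wy": 0,"wz": 0,"x": 0,"y": 0,"z": 0.006,"gripper": 1},
  {"wx": 0,"wy": 0,"wz": 0,"x": 0,"y": 0,"z": 0.009,"gripper": 1},
  {"wx": 0,"wy": 0,"wz": 0,"x": 0,"y": 0,"z": 0.012,"gripper": 1},
  {"wx": 0,"wy": 0,"wz": 0,"x": 0,"y": 0,"z": 0.0145,"gripper": 1},
  {"wx": 0,"wy": 0,"wz": 0,"x": 0,"y": 0,"z": 0.0155,"gripper": 1},
  {"wx": 0,"wy": 0,"wz": 0,"x": 0,"y": 0,"z": 0.0155,"gripper": 1},
])

```text
clock: 14.72
eef_pos: [623.9, 98.4, 169.3]
orientation: [-2.12, 2.315, -0.004]
contact_force: [-1.3, -7.7, 22.3]
gripper_width: 26.1
```

```bash
python3 - <<'E'
from h import *
red(cam("scene"));red(cam("wrist"));o=get_obs();print(o["eef_pos"],o["contact_force"],o["gripper_width"])
E
```

```text
red 42 [[617.0, 88.0, 156.0], [629.0, 96.0, 178.0], [638.0, 107.0, 181.0]]
red 2548 [[614.0, 87.0, 175.0], [626.0, 98.0, 179.0], [636.0, 109.0, 180.0]]
[623.86753804  98.42225062 169.26324193] [-1.2143472  -7.10892532 21.80871844] 26.120588427537292
```

Emit:
servo_tool([
  {"wx": 0,"wy": 0,"wz": 0,"x": 0,"y": 0,"z": 0.0003,"gripper": 1},
  {"wx": 0,"wy": 0,"wz": 0,"x": 0,"y": 0,"z": 0.0003,"gripper": 1},
  {"wx": 0,"wy": 0,"wz": 0,"x": 0,"y": 0,"z": 0.0003,"gripper": 1},
  {"wx": 0,"wy": 0,"wz": 0,"x": 0,"y": 0,"z": 0.0003,"gripper": 1},
])

```text
clock: 15.32
eef_pos: [624.0, 98.4, 169.2]
orientation: [-2.119, 2.315, -0.004]
contact_force: [-2.2, -8.0, 25.5]
gripper_width: 26.7
```

```bash
python3 - <<'E'
from h import *
w=cam("wrist");red(w);save(w,"w3.png");s=cam("scene");t=cam("top")
for q in (s,t):
  for n in ("hood","wax_tin","drill_chuck","marble_strip"):
    r=regions_of(q,n)[:1]
    if r: print(n,r[0]["score"],r[0]["uv"],robust(pts(q,r[0]["pixels"])))
o=get_obs();print(o["clock"],o["eef_pos"],o["contact_force"],o["gripper_width"])
E
```

```text
red 2543 [[614.0, 87.0, 175.0], [626.0, 98.0, 179.0], [636.0, 109.0, 180.0]]
hood 0.67 [255.8, 201.0] [[410.0, -163.0, 104.0], [657.0, -119.0, 273.0], [699.0, -69.0, 319.0]]
wax_tin 0.64 [399.4, 194.6] [[521.0, 391.0, 3.0], [561.0, 413.0, 55.0], [580.0, 452.0, 76.0]]
drill_chuck 0.72 [137.8, 270.8] [[472.0, -462.0, -2.0], [548.0, -443.0, 36.0], [559.0, -423.0, 84.0]]
marble_strip 0.74 [287.0, 197.2] [[457.0, 5.0, 100.0], [508.0, 30.0, 122.0], [534.0, 49.0, 128.0]]
hood 0.8 [325.3, 200.8] [[402.0, -159.0, 103.0], [544.0, -99.0, 280.0], [692.0, -40.0, 323.0]]
wax_tin 0.96 [129.2, 210.8] [[509.0, 392.0, 5.0], [541.0, 418.0, 73.0], [574.0, 456.0, 80.0]]
drill_chuck 0.72 [444.1, 203.7] [[517.0, -453.0, 6.0], [534.0, -435.0, 44.0], [554.0, -422.0, 87.0]]
marble_strip 0.6 [278.9, 220.0] [[461.0, 9.0, 104.0], [503.0, 15.0, 124.0], [528.0, 20.0, 585.0]]
15.875 [623.97160447  98.40927745 169.22003287] [-2.24215107 -7.43620393 26.05952143] 26.525620037022385
```

View pics/w3.png

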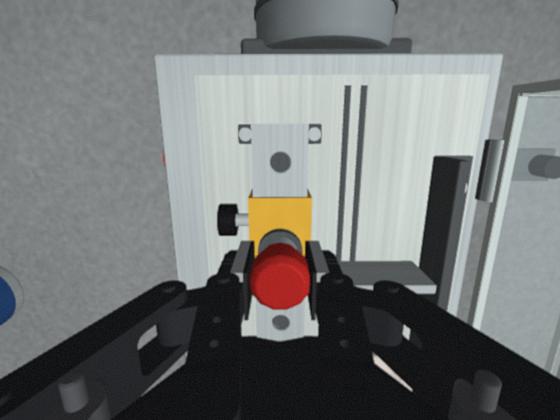

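The knob at (280,276) is gripped and seated. One free hole remains ahead of the sleeve, where two showed before, which confirms a shift of one hole. The force is steady at about 26 N, so I'm handing in.

```bash
python3 -c "
from h import *
print(close_job()); o=get_obs(); print(o['clock'],o['eef_pos'],o['contact_force'])"
```

```text
the job is handed in; nothing more can be done
None
the job is handed in; nothing more can be done
```

The hood is up on its stop, and the yellow sleeve is one hole further from the blade with the pin home. The gripper is still holding the red knob pressed down. I handed the job in at about 16 s; no verdict is reported.

- **Hood:** I lifted it by the handle and slowed it over the last part. The top of the handle bar measured about 323 mm, which puts its centre near 317 mm, as it should be on the stop. It had not moved in the last pictures.
- **Sleeve and pin:**
  - I pulled the plunger up about 13.6 mm and slid the sleeve about 25 mm.
  - I then pressed the pin down until the knob was back at its original seated height: top near 179.5 mm, tool at 169.2 mm against 169.2–169.4 mm at the start.
  - The wrist picture shows one free hole ahead of the sleeve where there were two before.
- **Hold on the knob:** The wrist force was steady at about 26 N upward with the gripper closed on the knob. I worked out the push on the barrel from that and did not measure it separately.
- **Tin, chuck and marble strip:** The tin and chuck read in the same places as at the start, to within a few millimetres. I had no starting position for the marble strip to compare, but the arm did not go near it.

No check failed. After the slide the tool read about 1 mm further along than 25 mm, but the pin dropped fully, so it is seated in the hole.

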